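# Screw the hose elbow into the brine pump's outlet: to first resistance, then one flat more

### The job

Screw the steel hose elbow into the threaded outlet on top of the clamped brine pump: start it gently, turn it clockwise until you feel it take up on the soft seal inside, then give it one flat more (a sixth of a turn past the point where the resistance begins to rise) and let go. Never force it or overtighten it, and leave the other parts on the bench where they lie.

Things in the scene. Friction and masses are not known exactly. Their poses are not given: they have to be found in the camera images.
- elbow_grip (a point): Steel hose elbow, 350 g, 75 mm tall, standing on its threaded end on a green board (12 mm). Point on the thread axis in the middle of the block at its top (30 mm along x, 26 mm along y: grip across y; from 17 mm below to 16 mm above the point). z up the axis; a 19 mm thick hose barb points level along +x to 60 mm. Below the block a 25 mm neck, from 24 to 32 mm down a hexagon 36 mm across flats.
- elbow: The same elbow. Origin at the centre of its threaded lower end, 58 mm below elbow_grip, same axes. Threaded shank 26 mm long: 30 mm root, 38 mm over the thread, end chamfered to 26 mm, the thread begins 6 mm above the end. Right-hand two-start thread, greased: a full turn clockwise (from above) advances 16 mm; 0.5 mm end play, 1 mm side play. It holds by itself when let go.
- outlet_mouth (a point): Centre of the threaded outlet's mouth, level with its flat top, 175 mm above the bench; z up. Lip 62 mm, bore 40 mm. With the barb along this +x or -x (0.2 rad) the elbow drops in until thread rests on thread, its end 12 to 13 mm below the mouth; clockwise then draws it down. Barb 0.3 to 0.5 rad clockwise of +x or -x: threads wedge end on; other angles rest higher and need more turning.
- outlet_foot (a point): On the bore's axis 80 mm below outlet_mouth. In the bore lies a soft blue seal ring, at unknown depth: the elbow meets it 0.8 to 2.8 rad clockwise from where it dropped in. It first pushes the elbow up through its end play (a few N); then the turning moment, till then about 0.02 Nm, climbs steadily to some 0.3 Nm one flat (1.05 rad) later, the thread then loaded with about 38 N.
- pump: Clamped steel brine pump, origin on the bench under outlet_mouth, same axes. Round casing 128 mm across along x, to -67 and +100 mm; red-handled clamps along y to 190 mm, 65 mm high.
- straight_tail: Straight steel hose tail with the same thread, standing barb up, 81 mm tall, hexagon 36 mm. Leave it alone. Origin at the centre of its underside.
- blank_cap: Blue plastic blanking cap, 50 mm wide, 28 mm tall. Leave it alone. Origin at the centre of its underside.
- worm: Steel feed worm of the meat grinder, 200 mm long, 60 mm thick, lying in the steel tray at the far right. Leave it alone.
- hole_plate: Dark perforated grinder plate, 82 mm across, 10 mm thick, in the tray. Leave it alone.
- cross_knife: Four-armed grinder knife, 74 mm across, in the tray. Leave it alone.
- ring_nut: Steel ring nut of the grinder, 106 mm across (134 mm over its lugs), 34 mm tall, in the tray. Leave it alone.
- spanner: Steel spanner, 200 mm long, lying flat at the far side of the bench. Leave it alone.
There are look-alikes about, which are no part of the job. Leave any brown or pink look-alike of the elbow alone.

How it is judged:
By the outcome, as a careful person would: the job done as asked, in the order asked, and still so for the second after the job is handed in, with the robot touching nothing.
It also fails if it takes over 72 s, if anything falls off the work surface, if the arm or the gripper's body presses on something with over 40 N, if the wrist force passes 120 N, or if a joint passes its speed limit or range.

### The arm

A 6-joint arm with a two-finger parallel gripper is mounted at the origin on the work surface. World frame = base frame: x ahead of the robot, y to its left, z up, the work surface at z = 0. Lengths are in mm, angles in rad, forces in N, time in s.
With the tool pointing down it reaches from about 350 to 875 mm from the base axis. Payload 4.2 kg.
Tool frame: the origin (TCP) lies at the very end of the fingers, on their centre line; the grasp point (between the pads) lies 19 mm behind it; z points along the fingers, y is the direction in which the jaws open and shut (so a half turn about z gives the same grasp; the last joint's range is limited). The gripper opens to 85 mm and grips with 20 to 120 N. Pads are 22 mm wide; open, the fingers measure 114 mm over their backs; the gripper's body (76 mm by 85 mm) begins 54 mm behind the grasp point. The pads swing forward as they close: fully open they stand 13 mm farther back than shut.
Start: joints at [-1.083, 0.385, 0.008, 0, -1.194, -0.259], TCP at [141.773, -608.687, 231.312] pointing down, gripper open.
Joint ranges: [-3.14, 3.14], [-1.21, 2.06], [-1.07, 1.41], [-3.16, 2.05], [-2.99, -0.16], [-3.1, 3.1]. Speed limits (rad/s): [2.79, 2.79, 3.14, 3.14, 3.14, 3.14].

### API

Orientations are given as a unit quaternion [x, y, z, w].
In Python, from bench import arm, optics, job gives the robot as it stands.
- The arm moves only by the tool send_rows, never from a script. Its argument "steps" is a list that holds one entry, the list of rows, each a list of 5 numbers: the shift along the tool's x, y, z in cm, then the turn about the tool's z in rad, then the opening, from 0 (shut) to 1 (fully open). A call has 1 to 10 rows; each row shifts and turns the pose as measured when the row begins, along the tool's axes as they then stand; what a row does not reach is not made up. A row lasts 1/12 s, in which the tool goes at most 41.7 mm and 7.16 degrees, less where a joint would pass 70% of its speed; a pose out of reach is approached as far as the arm can. A call with a gripper value outside its range is refused whole. The fingers move at their own pace and stop on an object; the grip force is fixed at half the most. Time passes only in rows, so rows that do not move let the fingers close. It gives the time, the measured TCP pose, the force and the opening at its end, in the units of the state.
- arm.read_state(): the state, without advancing time (a new reading comes with each control period).
- optics.get_image(name): name is "scene" or "top"; returns (picture, depth): 480x640x3 uint8, blue, green, red; 480x640 float32, mm along the optical axis (not along the pixel's ray), 0 where there is no reading.
- optics.get_calibration(name): a dict with "K" (3x3 intrinsics, pixels), "k1" (the pictures are not rectified: a ray, as slopes to the right and down, at radius r is drawn at 1 + k1 r^2 times it, then the intrinsics apply), "rvec" (rotation vector, rad) and "tvec" (3), from world to camera coordinates, as OpenCV has them. Camera axes: x right, y down, z forward; pixel columns grow to the right and rows downward; lengths in mm; the calibration is good to about 2 mm. A picture is of the moment at which its call begins. get_calibration takes no time and is no camera call.
- job.job_done(): hands the job in, once; it reports no verdict.
The state is a dict: "clock": time; "joints": joint angles; "joint_vel": joint speeds; "joint_efforts": joint torques, N m; "position": TCP position; "ee_rot": TCP orientation; "contact_force": force on the tool from outside, world axes, zero at the start; "wrist_torque": the same for the moment, N m; "gripper_width": finger opening in mm.
Only numpy, scipy, OpenCV 4.12 (cv2) and the standard library are available. Lean on these libraries where they do the work, as an engineer would, in place of code of your own. Each camera call takes 0.05 s, during which the arm holds its last target. There are 200 camera calls.

## Working session

There is one attempt and no reset: what is moved stays moved. The work goes in short steps, Python scripts to look and compute and a tool call to move; the robot and the scene stay as the last step left them, time stands still between calls to the robot, and variables do not carry over. Pictures are saved under pics/ and viewed, about 8 in all and at most 12, crops included, and the job is handed in when it is done.

Besides the shell and the picture viewer there is one more tool, called after "Request:" as name(argument=value, ...), one argument or row to a line, values as JSON. send_rows: Moves the arm, as the interface text tells. Its arguments: {"type":"object","properties":{"steps":{"type":"array","items":{"type":"array","items":{"type":"array","items":{"type":"number"}}}}},"required":["steps"]}

```bash
mkdir -p pics; cat > h.py <<'E'
import numpy as np,cv2
from bench import arm,optics,job
def grab(n,f=None):
    im,d=optics.get_image(n)
    if f: cv2.imwrite('pics/'+f,im)
    np.savez('/tmp/'+n+'.npz',im=im,d=d); return im,d
def cal(n):
    c=optics.get_calibration(n);R=cv2.Rodrigues(np.array(c['rvec'],float))[0]
    return np.array(c['K']),c['k1'],R,np.array(c['tvec'],float).ravel()
def ray(n,u,v):
    K,k1,R,t=cal(n)
    p=cv2.undistortPoints(np.array([[[u,v]]],float),K,np.array([k1,0,0,0.]))[0,0]
    return -R.T@t, R.T@np.array([p[0],p[1],1])
def atz(n,u,v,z):
    o,d=ray(n,u,v);return o+d*(z-o[2])/d[2]
def atd(n,u,v,dep):
    o,d=ray(n,u,v);return o+d*dep
def proj(n,P):
    K,k1,R,t=cal(n);return cv2.projectPoints(np.array(P,float).reshape(-1,1,3),cv2.Rodrigues(R)[0],t,K,np.array([k1,0,0,0.]))[0][:,0]
def tri(a,b):
    (o1,d1),(o2,d2)=ray(*a),ray(*b);s=np.linalg.lstsq(np.c_[d1,-d2],o2-o1,rcond=None)[0]
    p,q=o1+s[0]*d1,o2+s[1]*d2;return (p+q)/2,np.linalg.norm(p-q)
E
python3 - <<'E'
from h import *
grab('scene','s1.png');grab('top','t1.png')
s=arm.read_state();print(s)
for n in('scene','top'):
    K,k,R,t=cal(n);print(n,K,k,-R.T@t,R)
E
```

```text
{'clock': 0.1, 'joints': array([-1.08338976e+00,  3.85466955e-01,  6.76686286e-03, -4.17627683e-04,
       -1.19397078e+00, -2.58594186e-01]), 'joint_vel': array([ 0.00062549, -0.00094402,  0.00376774,  0.0006361 ,  0.00152588,
       -0.00042337]), 'joint_efforts': array([-4.85834098e-04, -3.93319702e+01,  1.88929099e+01,  4.19787169e+00,
       -2.57226638e-03,  7.36025299e-06]), 'position': array([ 141.65878886, -608.210859  ,  230.34291454]), 'ee_rot': array([-1.14080214e-01,  9.93471081e-01,  9.43551853e-04, -1.60807392e-04]), 'contact_force': array([ 0.36797994,  0.06435614, -0.31212005]), 'wrist_torque': array([-0.04792771,  0.05204419, -0.0295394 ]), 'gripper_width': 84.90897782215042}
scene [[575.50843761   0.         306.52358874]
 [  0.         575.50843761 246.79438207]
 [  0.           0.           1.        ]] 0.0021718929568469675 [1702.14128441 -401.11362389  935.16348198] [[ 0.28251859  0.95919415 -0.01139403]
 [ 0.51371455 -0.1613179  -0.84265883]
 [-0.81011148  0.23221351 -0.5383273 ]]
top [[528.1019703    0.         318.30223938]
 [  0.         528.1019703  251.26729188]
 [  0.           0.           1.        ]] -0.12408336336168663 [ 376.25501033  -48.59433999 1516.76065773] [[ 0.00992087 -0.99981992  0.01617699]
 [-0.99406258 -0.01161422 -0.10818826]
 [ 0.10835666 -0.01500762 -0.9939988 ]]
```

View pics/s1.png

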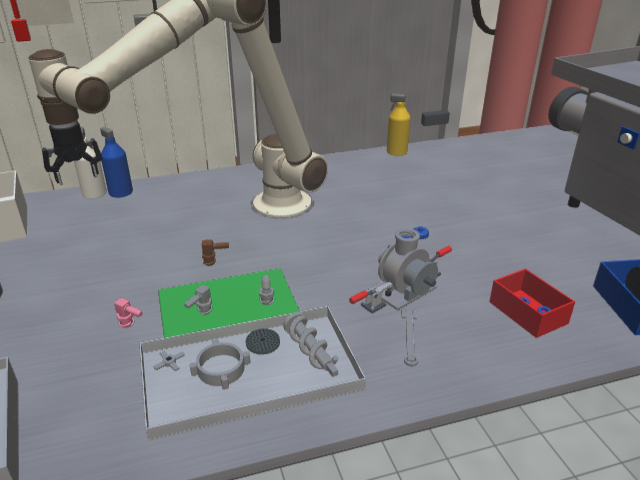

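View pics/t1.png

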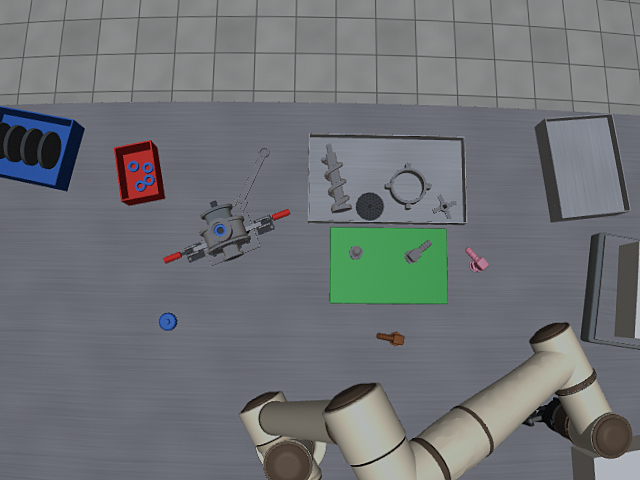

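Steel elbow candidates: grey elbow with sideways barb on the green board, scene (203,299) / top (415,254); straight tail, scene (266,290) / top (355,253); pink look-alike, top (478,260); brown look-alike, top (391,339). I choose the grey one with the level barb. The pump outlet is at scene (406,236) / top (220,230).

```bash
python3 - <<'E'
from h import *
S=np.load('/tmp/scene.npz');T=np.load('/tmp/top.npz')
def c(im,u,v,w,h,k): return cv2.resize(im[v:v+h,u:u+w],None,fx=k,fy=k,interpolation=cv2.INTER_CUBIC)
a=c(T['im'],390,232,50,37,8);b=c(S['im'],178,275,50,37,8)
d=c(T['im'],195,210,50,37,8);e=c(S['im'],380,222,50,37,8)
cv2.imwrite('pics/m1.png',np.vstack([np.hstack([a,b]),np.hstack([d,e])]))
E
```

```text
(no output)
```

View pics/m1.png

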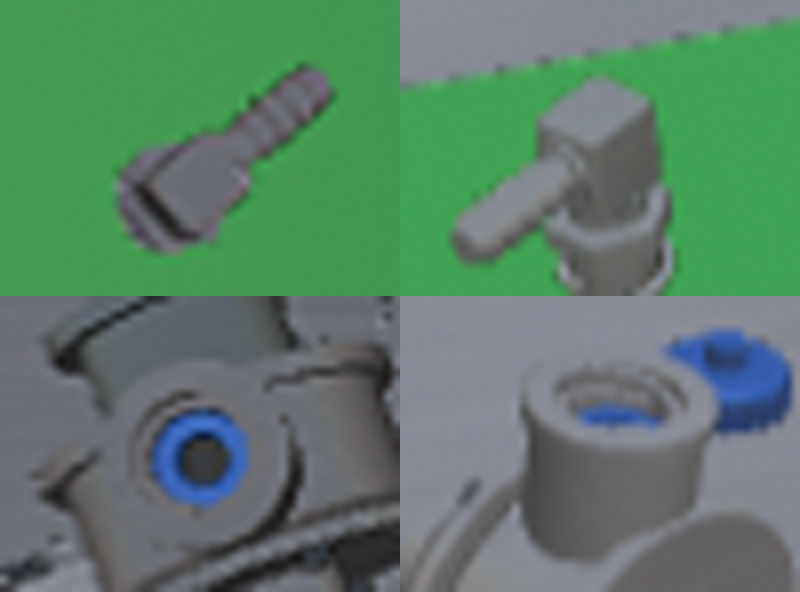

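```bash
python3 - <<'E'
from h import *
e,r=tri(('top',414.8,254.3),('scene',202.6,289));print('elbow top',e,r)
b,r=tri(('top',430.2,242.2),('scene',178+62/8,275+238/8));print('tip',b,r, np.arctan2(*(b-e)[[1,0]]))
m,r=tri(('top',219.7,229.5),('scene',407.4,235));print('mouth',m,r)
h=[tri(('top',172,258),('scene',445,251)),tri(('top',281,213),('scene',360,295))];print(h)
d=h[1][0]-h[0][0];print('pump y ang',np.arctan2(d[1],d[0]),'mid',(h[0][0]+h[1][0])/2)
for n,ctrs in (('top',[(415,254,20,70,100),(220,230,25,165,185)]),('scene',[(203,289,20,80,95),(407,235,25,168,182)])):
    D=np.load('/tmp/'+n+'.npz')['d']
    for u,v,w,z0,z1 in ctrs:
        P=[atd(n,x,y,D[y,x]) for y in range(v-w,v+w) for x in range(u-w,u+w) if D[y,x]>0]
        P=np.array(P);P=P[(P[:,2]>z0)&(P[:,2]<z1)]
        print(n,len(P),P.mean(0),np.median(P,0),P.min(0),P.max(0))
        if z0>100:
            q=P[abs(P[:,2]-np.median(P[:,2]))<5]
            q=q[np.hypot(*(q[:,:2]-m[:2]).T)<45]
            c,rad=cv2.minEnclosingCircle(q[:,:2].astype(np.float32));print(' circ',c,rad)
        else:
            q=P[P[:,2]>82][:,:2].astype(np.float32); print(' top rect',cv2.minAreaRect(q),len(q))
E
```

```text
elbow top [ 527.49647686 -334.7730996    82.34138092] 1.99426079304485
tip [ 563.04744362 -381.25444144   70.5566868 ] 1.284844031332259 -0.9178626661927908
mouth [576.72270256 186.83621241 171.80537186] 2.0869189107640786
[(array([512.79466318, 340.44976611,  53.72110403]), np.float64(4.075680009603061)), (array([641.82810147,  36.94011461,  62.48186496]), np.float64(4.70377430303778))]
pump y ang -1.1688089316622565 mid [577.31138232 188.69494036  58.10148449]
top 198 [ 536.11573061 -345.35971578   81.41563386] [ 535.20387218 -342.76711645   81.48667856] [ 508.82392301 -383.71762817   70.1104669 ] [ 566.10098436 -315.16445609   93.66739377]
 top rect ((534.4967651367188, -345.3952331542969), (25.165193557739258, 60.184715270996094), 37.1678466796875) 93Traceback (most recent call last):
  File "<stdin>", line 10, in <module>
  File "h.py", line 17, in atd
    o,d=ray(n,u,v);return o+d*dep
        ~~~^^^^^^^
  File "h.py", line 11, in ray
    K,k1,R,t=cal(n)
             ~~~^^^
  File "h.py", line 8, in cal
    c=optics.get_calibration(n);R=cv2.Rodrigues(np.array(c['rvec'],float))[0]
ValueError: time passes only in moves, steps and waits
```

Request:
send_rows(
  steps=[
    [[-3.7, 1.5, 0, 0, 1], [-3.7, 1.5, 0, 0, 1], [-3.7, 1.5, 0, 0, 1], [-3.7, 1.5, 0, 0, 1], [-3.7, 1.5, 0, 0, 1], [-3.7, 1.5, 0, 0, 1], [-3.7, 1.5, 0, 0, 1], [-3.7, 1.5, 0, 0, 1], [-3.7, 1.5, 0, 0, 1], [-3.7, 1.5, 0, 0, 1]],
  ],
)

```text
clock: 0.93
position: [473.7, -372.7, 224.3]
ee_rot: [-0.106, 0.994, 0.005, -0.004]
contact_force: [0.5, -0.8, -0.2]
gripper_width: 85.1
```

Request:
send_rows(
  steps=[
    [[0, 0, 0, -0.12, 1], [0, 0, 0, -0.12, 1], [0, 0, 0, -0.12, 1], [0, 0, 0, -0.12, 1], [0, 0, 0, -0.12, 1], [0, 0, 0, -0.12, 1], [0, 0, 0, -0.12, 1], [0, 0, 0, -0.12, 1], [0, 0, 0, -0.12, 1], [0, 0, 0, -0.12, 1]],
  ],
)

```text
clock: 1.77
position: [480.4, -362.8, 216.7]
ee_rot: [-0.668, 0.744, 0.012, -0.001]
contact_force: [-0.1, -0.6, 0.9]
gripper_width: 85.2
```

```bash
sed -i 's/^def cal(n):/import functools\n@functools.lru_cache(None)\ndef cal(n):/' h.py; cat >> h.py <<'E'
from scipy.spatial.transform import Rotation as Ro
def to(xyz,yaw):
    s=arm.read_state();R=Ro.from_quat(s['ee_rot']).as_matrix();y0=np.arctan2(R[1,0],R[0,0])
    print('t',s['clock'],'pos',s['position'].round(1),'yaw',round(y0,3),'tilt',R[:,2].round(3),'F',s['contact_force'].round(1),'M',s['wrist_torque'].round(3),'w',round(s['gripper_width'],1),'j6',s['joints'][5].round(3))
    print(' shift tool cm',(R.T@(np.array(xyz)-s['position'])/10).round(2),'turn',round(-(yaw-y0+np.pi)%(2*np.pi),3),-((yaw-y0+np.pi)%(2*np.pi)-np.pi))
E
python3 - <<'E'
from h import *
to([527.5,-335,140],-.918)
m=[576.7,186.8,171.8]
for n,ctrs in (('top',[(220,230,25,165,185)]),('scene',[(203,289,20,75,95),(407,235,25,160,182)])):
    D=np.load('/tmp/'+n+'.npz')['d']
    for u,v,w,z0,z1 in ctrs:
        P=[atd(n,x,y,D[y,x]) for y in range(v-w,v+w) for x in range(u-w,u+w) if D[y,x]>0]
        P=np.array(P);P=P[(P[:,2]>z0)&(P[:,2]<z1)]
        print(n,len(P),np.median(P,0),P.min(0),P.max(0))
        if z0>100:
            q=P[abs(P[:,2]-np.median(P[:,2]))<5]
            q=q[np.hypot(*(q[:,:2]-m[:2]).T)<45]
            print(' circ',cv2.minEnclosingCircle(q[:,:2].astype(np.float32)),len(q))
        else:
            q=P[P[:,2]>82][:,:2].astype(np.float32); print(' rect',cv2.minAreaRect(q),len(q))
E
```

```text
t 1.7667 pos [ 480.4 -362.8  216.7] yaw -1.679 tilt [-0.018  0.017 -1.   ] F [-0.1 -0.6  0.9] M [-0.01  -0.027 -0.004] w 85.2 j6 0.279
 shift tool cm [-3.16 -4.54  7.63] turn 2.381 -0.760568416350329
top 353 [575.35283604 188.18663534 175.11257949] [545.29147714 155.55674505 165.08504591] [605.88841739 218.85526652 183.32347969]
 circ ((576.0030517578125, 187.19778442382812), 31.682048797607422) 295
scene 187 [ 539.86549003 -344.1531271    82.22292449] [ 513.89302992 -381.76620373   75.03105715] [ 570.91878433 -318.23595574   90.13292861]
 rect ((539.2498168945312, -351.9542541503906), (28.132654190063477, 70.18693542480469), 31.485708236694336) 95
scene 343 [579.96225096 184.39885166 173.6938795 ] [546.03846898 154.11800218 160.04540763] [610.68991412 217.20468084 181.38075258]
 circ ((579.3988647460938, 188.00497436523438), 35.29103469848633) 233
```

Request:
send_rows(
  steps=[
    [[0, 0, 0, -0.11, 1], [0, 0, 0, -0.11, 1], [0, 0, 0, -0.11, 1], [0, 0, 0, -0.11, 1], [0, 0, 0, -0.11, 1], [0, 0, 0, -0.11, 1], [0, 0, 0, -0.11, 1], [0, 0, 0, 0, 1]],
  ],
)

```text
clock: 2.43
position: [478.0, -361.1, 211.6]
ee_rot: [0.907, -0.42, -0.017, -0.005]
contact_force: [-0.2, 1.1, 0.5]
gripper_width: 85.3
```

```bash
python3 - <<'E'
from h import *
to([527.5,-335,130],-.918)
E
```

```text
t 2.4333 pos [ 478.  -361.1  211.6] yaw -0.867 tilt [-0.027  0.023 -0.999] F [-0.2  1.1  0.5] M [-0.036 -0.118 -0.025] w 85.3 j6 1.092
 shift tool cm [ 1.5  -5.5   8.08] turn 3.193 0.05116489136134872
```

Request:
send_rows(
  steps=[
    [[0.5, -1.85, 2.6, 0.03, 1], [0.5, -1.85, 2.6, 0.02, 1], [0.5, -1.85, 2.6, 0, 1]],
  ],
)

```text
clock: 2.68
position: [531.1, -339.5, 138.3]
ee_rot: [0.893, -0.449, -0.01, -0.004]
contact_force: [1.1, -1.1, -0.5]
gripper_width: 85.6
```

```bash
python3 - <<'E'
from h import *
to([527.5,-335,53],-.918)
im,d=grab('scene')
cv2.imwrite('pics/s2.png',cv2.resize(im[200:330,120:290],None,fx=4.5,fy=4.5,interpolation=cv2.INTER_CUBIC))
E
```

```text
t 2.6833 pos [ 531.1 -339.5  138.3] yaw -0.932 tilt [-0.014  0.016 -1.   ] F [ 1.1 -1.1 -0.5] M [-0.063 -0.071 -0.004] w 85.6 j6 0.964
 shift tool cm [-0.39  0.01  8.54] turn 3.128 -0.013859310926812363
```

View pics/s2.png

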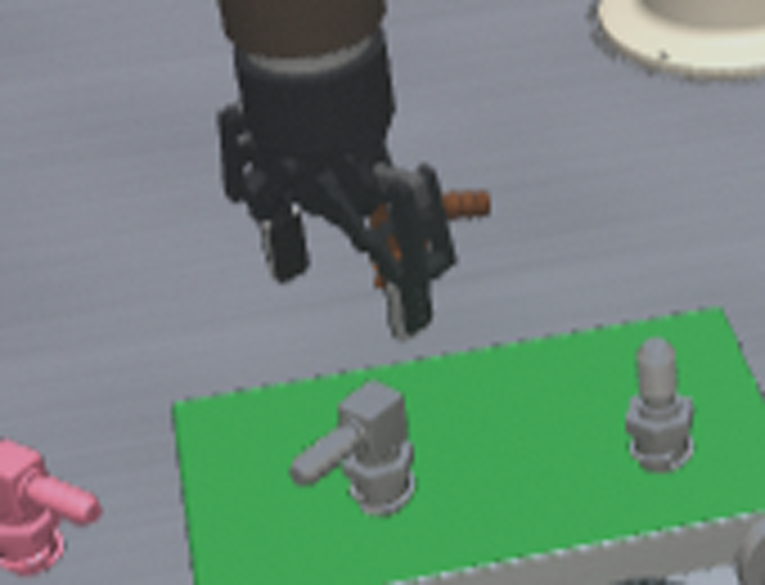

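Request:
send_rows(
  steps=[
    [[-0.2, 0, 2.0, 0, 1], [-0.2, 0, 2.0, -0.01, 1], [0, 0, 2.0, 0, 1], [0, 0, 1.5, 0, 1], [0, 0, 0.0, 0, 1]],
  ],
)

```text
clock: 3.15
position: [526.1, -329.2, 48.3]
ee_rot: [0.893, -0.449, -0.019, -0.004]
contact_force: [-0.9, -0.3, 0.5]
gripper_width: 85.3
```

```bash
python3 - <<'E'
from h import *
to([527.5,-335,52],-.918)
print(proj('scene',[[531.1,-339.5,151]]),'seen 197.6,268.2')
E
```

```text
t 3.15 pos [ 526.1 -329.2   48.3] yaw -0.932 tilt [-0.03   0.025 -0.999] F [-0.9 -0.3  0.5] M [-0.021  0.028  0.012] w 85.3 j6 0.958
 shift tool cm [ 0.54  0.24 -0.39] turn 3.128 -0.013735983690597031
[[197.32010095 267.2640907 ]] seen 197.6,268.2
```

Request:
send_rows(
  steps=[
    [[0.5, 0.2, -0.5, 0, 1], [0, 0, 0, 0, 1]],
  ],
)

```text
clock: 3.32
position: [527.3, -334.8, 53.1]
ee_rot: [0.893, -0.45, -0.02, -0.004]
contact_force: [0.2, -0.3, 0.4]
gripper_width: 85.7
```

```bash
python3 - <<'E'
from h import *
to([527.5,-335,52],-.918)
print(arm.read_state()['joints'].round(3),arm.read_state()['joint_vel'].round(3))
E
```

```text
t 3.3167 pos [ 527.3 -334.8   53.1] yaw -0.934 tilt [-0.033  0.025 -0.999] F [ 0.2 -0.3  0.4] M [-0.077 -0.142  0.005] w 85.7 j6 0.963
 shift tool cm [ 0.03 -0.    0.11] turn 3.126 -0.015807557899895297
[-0.314  0.572 -0.164 -0.018 -0.874  0.963] [ 0.012  0.    -0.018 -0.011 -0.004 -0.02 ]
```

Request:
send_rows(
  steps=[
    [[0, 0, -2, 0, 1], [0, 0, -2, 0, 1], [0, 0, -2, 0, 1]],
  ],
)

```text
clock: 3.57
position: [527.6, -336.6, 113.5]
ee_rot: [0.892, -0.452, -0.023, -0.004]
contact_force: [0.0, 0.1, 0.3]
gripper_width: 85.3
```

```bash
python3 - <<'E'
from h import *
to([527.5,-335,52],-.918)
E
```

```text
t 3.5667 pos [ 527.6 -336.6  113.5] yaw -0.939 tilt [-0.038  0.028 -0.999] F [0.  0.1 0.3] M [-0.055 -0.1    0.007] w 85.3 j6 0.959
 shift tool cm [ 0.14 -0.18  6.15] turn 3.121 -0.020614348479243816
```

Request:
send_rows(
  steps=[
    [[0, 0, 0, 0, 1]],
  ],
)

```text
clock: 3.65
position: [530.8, -338.6, 119.8]
ee_rot: [0.892, -0.452, -0.018, -0.004]
contact_force: [0.9, -0.5, 1.2]
gripper_width: 85.2
```

Request:
send_rows(
  steps=[
    [[0, 0, 0, 0, 1]],
  ],
)

```text
clock: 3.73
position: [531.5, -339.1, 122.0]
ee_rot: [0.892, -0.453, -0.016, -0.004]
contact_force: [-0.5, 0.0, -0.5]
gripper_width: 85.7
```

Request:
send_rows(
  steps=[
    [[0, 0, 2, 0, 1]],
  ],
)

```text
clock: 3.82
position: [534.7, -340.7, 107.8]
ee_rot: [0.892, -0.452, -0.009, -0.004]
contact_force: [1.0, -0.8, 0.1]
gripper_width: 85.4
```

Request:
send_rows(
  steps=[
    [[0, 0, 4, 0, 1]],
  ],
)

```text
clock: 3.9
position: [537.9, -341.9, 73.1]
ee_rot: [0.892, -0.452, -0.003, -0.004]
contact_force: [1.0, -0.9, -0.4]
gripper_width: 85.2
```

Request:
send_rows(
  steps=[
    [[0, 0, 0, 0, 1]],
  ],
)

```text
clock: 3.98
position: [533.4, -339.7, 66.6]
ee_rot: [0.891, -0.453, -0.009, -0.005]
contact_force: [-1.7, 0.3, -2.1]
gripper_width: 85.2
```

Request:
send_rows(
  steps=[
    [[0, 0, 0, 0, 1], [0, 0, 0, 0, 1], [0, 0, 0, 0, 1]],
  ],
)

```text
clock: 4.23
position: [534.2, -340.8, 69.1]
ee_rot: [0.891, -0.453, -0.008, -0.004]
contact_force: [-0.4, -0.1, 0.7]
gripper_width: 85.5
```

Request:
send_rows(
  steps=[
    [[0, 0, 0, 0, 1], [0, 0, 0, 0, 1], [0, 0, 0, 0, 1], [0, 0, 0, 0, 1]],
  ],
)

```text
clock: 4.57
position: [536.6, -341.9, 73.9]
ee_rot: [0.891, -0.453, -0.005, -0.004]
contact_force: [-0.5, -0.2, -0.8]
gripper_width: 85.2
```

```bash
python3 - <<'E'
from h import *
to([527.5,-335,52],-.918)
E
```

```text
t 4.5667 pos [ 536.6 -341.9   73.9] yaw -0.941 tilt [-0.004  0.012 -1.   ] F [-0.5 -0.2 -0.8] M [ 0.002  0.015 -0.008] w 85.2 j6 0.956
 shift tool cm [-1.06  0.33  2.21] turn 3.119 -0.022665230522138202
```

Request:
send_rows(
  steps=[
    [[-0.4, 0.1, 0.9, -0.01, 1], [-0.4, 0.1, 0.9, -0.01, 1], [-0.2, 0.1, 0.6, 0, 1]],
  ],
)

```text
clock: 4.82
position: [529.2, -335.6, 50.7]
ee_rot: [0.896, -0.443, -0.002, -0.005]
contact_force: [-0.2, -0.2, -0.2]
gripper_width: 85.4
```

```bash
python3 - <<'E'
from h import *
to([527.5,-335,52],-.918)
E
```

```text
t 4.8167 pos [ 529.2 -335.6   50.7] yaw -0.919 tilt [ 0.001  0.01  -1.   ] F [-0.2 -0.2 -0.2] M [-0.023  0.071  0.028] w 85.4 j6 0.973
 shift tool cm [-0.15  0.1  -0.12] turn 3.141 -0.0005039117731424625
```

Tilt is small and the pose is good, so I close with slight corrections.

Request:
send_rows(
  steps=[
    [[-0.15, 0.1, 0, 0, 0], [0, 0, 0.05, 0, 0], [0, 0, 0.1, 0, 0], [0, 0, 0.1, 0, 0], [0, 0, 0.1, 0, 0], [0, 0, 0.1, 0, 0]],
  ],
)

```text
clock: 5.32
position: [526.0, -334.5, 46.2]
ee_rot: [0.897, -0.442, -0.004, -0.003]
contact_force: [-2.1, 1.6, 0.9]
gripper_width: 25.4
```

```bash
python3 - <<'E'
from h import *
to([527.5,-335,52],-.918)
E
```

```text
t 5.3167 pos [ 526.  -334.5   46.2] yaw -0.916 tilt [-0.003  0.009 -1.   ] F [-2.1  1.6  0.9] M [ 0.416  0.603 -0.087] w 25.4 j6 0.973
 shift tool cm [ 0.12 -0.09 -0.58] turn 3.143 0.0017436680911786517
```

Request:
send_rows(
  steps=[
    [[0, 0, -1, 0, 0], [0, 0, -2, 0, 0], [0, 0, -3, 0, 0], [0, 0, -3.5, 0, 0], [0, 0, -3.5, 0, 0], [0, 0, -3.5, 0, 0], [0, 0, -2.5, 0, 0], [0, 0, -1, 0, 0], [0, 0, 0, 0, 0]],
  ],
)

```text
clock: 6.07
position: [522.0, -334.3, 248.4]
ee_rot: [0.896, -0.445, -0.014, -0.005]
contact_force: [0.2, -0.1, -3.0]
gripper_width: 25.5
```

```bash
python3 - <<'E'
from h import *
to([576.5,187,250],.402)
im,d=grab('scene')
cv2.imwrite('pics/s3.png',cv2.resize(im[160:300,120:290],None,fx=4.2,fy=4.2,interpolation=cv2.INTER_CUBIC))
E
```

```text
t 6.0667 pos [ 522.  -334.3  248.4] yaw -0.921 tilt [-0.02   0.021 -1.   ] F [ 0.2 -0.1 -3. ] M [-0.033 -0.098  0.021] w 25.5 j6 0.97
 shift tool cm [-38.21 -35.87   0.84] turn 1.818 -1.3234202933315142
```

View pics/s3.png

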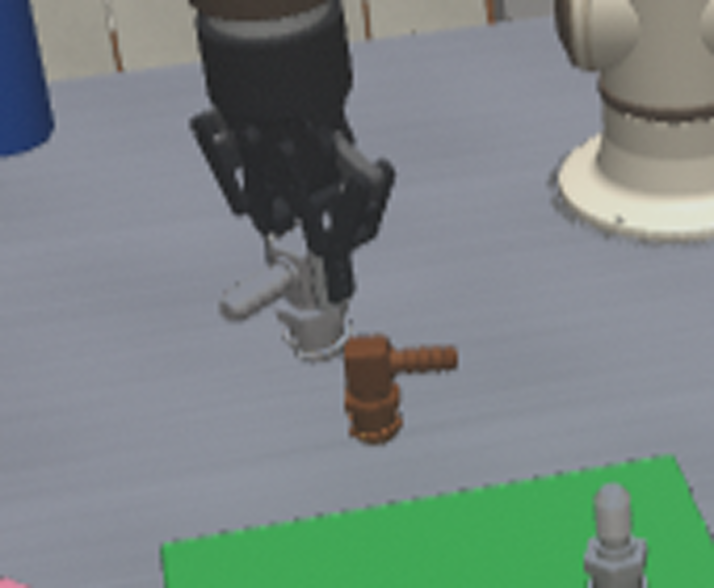

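Request:
send_rows(
  steps=[
    [[-2.0, -1.9, 0.1, 0, 0], [-2.75, -2.6, 0.1, 0, 0], [-2.75, -2.6, 0.1, 0, 0], [-2.75, -2.6, 0.1, 0, 0], [-2.75, -2.6, 0.1, 0, 0], [-2.75, -2.6, 0.1, 0, 0], [-2.75, -2.6, 0.1, 0, 0], [-2.75, -2.6, 0.1, 0, 0], [-2.75, -2.6, 0.1, 0, 0], [-2.75, -2.6, 0.1, 0, 0]],
  ],
)

```text
clock: 6.95
position: [552.0, 41.6, 222.5]
ee_rot: [0.891, -0.453, -0.033, 0.001]
contact_force: [1.1, -0.6, -3.9]
gripper_width: 25.7
```

```bash
python3 - <<'E'
from h import *
to([576.5,187,250],.402)
E
```

```text
t 6.95 pos [552.   41.6 222.5] yaw -0.942 tilt [-0.06   0.028 -0.998] F [ 1.1 -0.6 -3.9] M [-0.097 -0.327 -0.007] w 25.7 j6 0.308
 shift tool cm [-10.47 -10.46  -2.48] turn 1.797 -1.344319206480165
```

Request:
send_rows(
  steps=[
    [[-2.5, -2.5, -1.5, -0.12, 0], [-2.2, -2.7, -1.5, -0.12, 0], [-1.8, -2.8, -0.5, -0.12, 0], [-0.7, -1.2, -0.3, -0.12, 0], [0, 0, 0, -0.12, 0], [0, 0, 0, -0.12, 0], [0, 0, 0, -0.12, 0], [0, 0, 0, -0.12, 0], [0, 0, 0, -0.12, 0], [0, 0, 0, -0.12, 0]],
  ],
)

```text
clock: 7.78
position: [557.1, 171.9, 237.0]
ee_rot: [0.987, 0.152, -0.051, -0.016]
contact_force: [0.3, 0.8, -4.0]
gripper_width: 25.5
```

```bash
python3 - <<'E'
from h import *
to([576.5,187,250],.402)
E
```

```text
t 7.7833 pos [557.1 171.9 237. ] yaw 0.308 tilt [-0.105  0.017 -0.994] F [ 0.3  0.8 -4. ] M [-0.068 -0.296  0.019] w 25.5 j6 1.359
 shift tool cm [ 2.17 -0.92 -1.47] turn 3.048 -0.09386663271342499
```

Request:
send_rows(
  steps=[
    [[0, 0, 0, -0.04, 0], [0, 0, 0, -0.04, 0], [0, 0, 0, 0, 0], [0, 0, 0, 0, 0], [0, 0, 0, 0, 0], [0, 0, 0, 0, 0], [0, 0, 0, 0, 0], [0, 0, 0, 0, 0], [0, 0, 0, 0, 0], [0, 0, 0, 0, 0]],
  ],
)

```text
clock: 8.62
position: [551.2, 170.3, 224.1]
ee_rot: [0.979, 0.192, -0.062, -0.017]
contact_force: [0.6, -0.5, -3.8]
gripper_width: 25.8
```

```bash
python3 - <<'E'
from h import *
to([576.5,187,250],.402)
E
```

```text
t 8.6167 pos [551.2 170.3 224.1] yaw 0.391 tilt [-0.128  0.009 -0.992] F [ 0.6 -0.5 -3.8] M [-0.084 -0.397  0.024] w 25.8 j6 1.443
 shift tool cm [ 2.66 -0.75 -2.88] turn 3.13 -0.011132488322888712
```

Request:
send_rows(
  steps=[
    [[0, 0, -4, 0, 0], [0, 0, -2, 0, 0]],
  ],
)

```text
clock: 8.78
position: [555.0, 168.1, 278.8]
ee_rot: [0.979, 0.192, -0.07, -0.015]
contact_force: [2.7, 0.7, -1.3]
gripper_width: 25.7
```

Request:
send_rows(
  steps=[
    [[0, 0, 0, 0, 0]],
  ],
)

```text
clock: 8.87
position: [556.5, 168.5, 282.1]
ee_rot: [0.979, 0.192, -0.066, -0.016]
contact_force: [0.2, 0.2, -3.6]
gripper_width: 25.5
```

Request:
send_rows(
  steps=[
    [[4, -0.8, 0, 0, 0]],
  ],
)

```text
clock: 8.95
position: [585.1, 187.4, 279.9]
ee_rot: [0.979, 0.191, -0.068, -0.016]
contact_force: [0.5, -0.4, -4.3]
gripper_width: 25.5
```

Request:
send_rows(
  steps=[
    [[0, 0, 0, 0, 0]],
  ],
)

```text
clock: 9.03
position: [588.8, 190.5, 273.2]
ee_rot: [0.979, 0.191, -0.07, -0.015]
contact_force: [-0.1, -0.1, -8.4]
gripper_width: 25.6
```

Request:
send_rows(
  steps=[
    [[0, 0, 4, 0, 0]],
  ],
)

```text
clock: 9.12
position: [588.4, 191.6, 243.4]
ee_rot: [0.979, 0.192, -0.063, -0.016]
contact_force: [2.2, 0.4, -1.5]
gripper_width: 25.3
```

Request:
send_rows(
  steps=[
    [[0, 0, 0, 0, 0]],
  ],
)

```text
clock: 9.2
position: [582.0, 190.4, 232.1]
ee_rot: [0.979, 0.191, -0.074, -0.015]
contact_force: [-3.5, -0.1, -10.3]
gripper_width: 25.6
```

```bash
python3 - <<'E'
from h import *
to([576.5,187,250],.402)
E
```

```text
t 9.2 pos [582.  190.4 232.1] yaw 0.389 tilt [-0.15   0.001 -0.989] F [ -3.5  -0.1 -10.3] M [-0.154  0.105  0.008] w 25.6 j6 1.436
 shift tool cm [-0.88  0.01 -1.69] turn 3.128 -0.013484501032662966
```

Request:
send_rows(
  steps=[
    [[-0.1, 0.15, 0.4, -0.01, 0], [0, 0.1, 0.4, 0, 0], [0, 0, 0.3, 0, 0], [0, 0, 0.2, 0, 0]],
  ],
)

```text
clock: 9.53
position: [580.4, 187.3, 219.0]
ee_rot: [0.978, 0.196, -0.074, -0.014]
contact_force: [-0.1, 0.7, -4.2]
gripper_width: 25.8
```

```bash
python3 - <<'E'
from h import *
to([576.5,187,205],.402)
im,d=grab('scene')
cv2.imwrite('pics/s4.png',cv2.resize(im[150:270,340:490],None,fx=5,fy=5,interpolation=cv2.INTER_CUBIC))
E
```

```text
t 9.5333 pos [580.4 187.3 219. ] yaw 0.399 tilt [-0.15  -0.001 -0.989] F [-0.1  0.7 -4.2] M [-0.013 -0.51  -0.008] w 25.8 j6 1.45
 shift tool cm [-0.18 -0.04  1.45] turn 3.139 -0.0028899154691330864
```

View pics/s4.png

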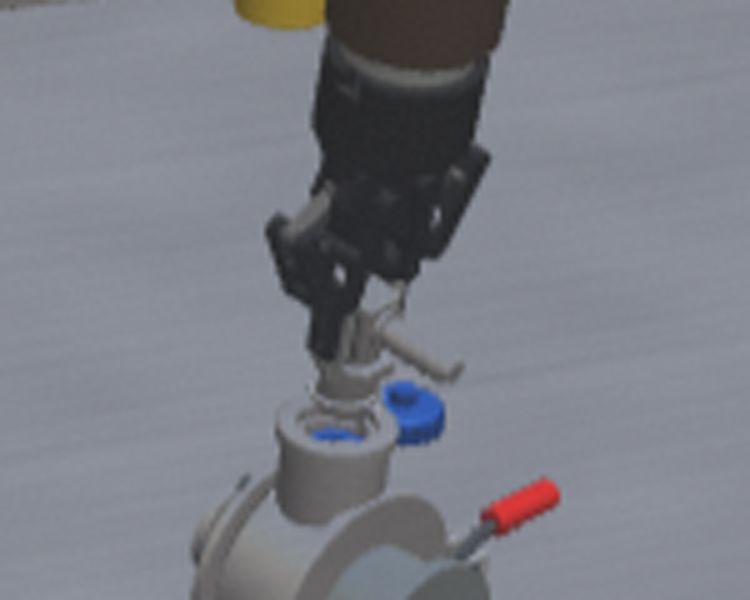

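Request:
send_rows(
  steps=[
    [[0, 0, 0.4, 0, 0], [0, 0, 0.4, 0, 0], [0, 0, 0.3, 0, 0]],
  ],
)

```text
clock: 9.83
position: [580.4, 187.9, 210.9]
ee_rot: [0.978, 0.196, -0.07, -0.015]
contact_force: [-0.0, -0.9, -4.7]
gripper_width: 25.7
```

Request:
send_rows(
  steps=[
    [[0, 0, 0.4, 0, 0], [0, 0, 0.3, 0, 0]],
  ],
)

```text
clock: 10.0
position: [579.4, 187.9, 204.3]
ee_rot: [0.978, 0.196, -0.07, -0.015]
contact_force: [0.1, -0.0, -4.3]
gripper_width: 25.4
```

Request:
send_rows(
  steps=[
    [[0, 0, 0.4, 0, 0], [0, 0, 0.3, 0, 0]],
  ],
)

```text
clock: 10.17
position: [579.3, 186.4, 200.1]
ee_rot: [0.978, 0.197, -0.068, -0.013]
contact_force: [-1.2, -1.0, 1.0]
gripper_width: 25.1
```

```bash
python3 - <<'E'
from h import *
to([576.5,187,205],.402)
E
```

```text
t 10.1667 pos [579.3 186.4 200.1] yaw 0.4 tilt [-0.139 -0.001 -0.99 ] F [-1.2 -1.   1. ] M [-0.619  0.247  0.105] w 25.1 j6 1.451
 shift tool cm [-0.29 -0.19 -0.44] turn 3.14 -0.0018601748197539791
```

Request:
send_rows(
  steps=[
    [[0, 0, 0.6, 0, 0], [0, 0, 0.6, 0, 0], [0, 0, 0.6, 0, 0], [0, 0, 0.6, 0, 0]],
  ],
)

```text
clock: 10.5
position: [578.8, 186.0, 198.2]
ee_rot: [0.978, 0.201, -0.06, -0.011]
contact_force: [-6.9, -1.7, 17.5]
gripper_width: 25.6
```

```bash
python3 - <<'E'
from h import *
to([576.5,187,205],.402)
E
```

```text
t 10.5 pos [578.8 186.  198.2] yaw 0.409 tilt [-0.121 -0.002 -0.993] F [-6.9 -1.7 17.5] M [-0.367  2.289  0.121] w 25.6 j6 1.454
 shift tool cm [-0.25 -0.22 -0.65] turn 3.149 0.0070700174561944
```

Request:
send_rows(
  steps=[
    [[0, 0, 0.4, 0, 0], [0, 0, 0.4, 0, 0], [0, 0, 0.4, 0, 0], [0, 0, 0.4, 0, 0], [0, 0, 0.4, 0, 0], [0, 0, 0.4, 0, 0]],
  ],
)

```text
clock: 11.0
position: [578.2, 185.8, 198.1]
ee_rot: [0.977, 0.206, -0.049, -0.01]
contact_force: [-5.1, -0.8, 10.9]
gripper_width: 25.5
```

```bash
python3 - <<'E'
from h import *
to([576.5,187,205],.402)
im,d=grab('scene')
cv2.imwrite('pics/s5.png',cv2.resize(im[180:270,360:460],None,fx=6,fy=6,interpolation=cv2.INTER_CUBIC))
E
```

```text
t 11.0 pos [578.2 185.8 198.1] yaw 0.418 tilt [-0.099 -0.    -0.995] F [-5.1 -0.8 10.9] M [-0.308  1.595  0.078] w 25.5 j6 1.457
 shift tool cm [-0.17 -0.21 -0.67] turn 3.157 0.015802883624531194
```

View pics/s5.png

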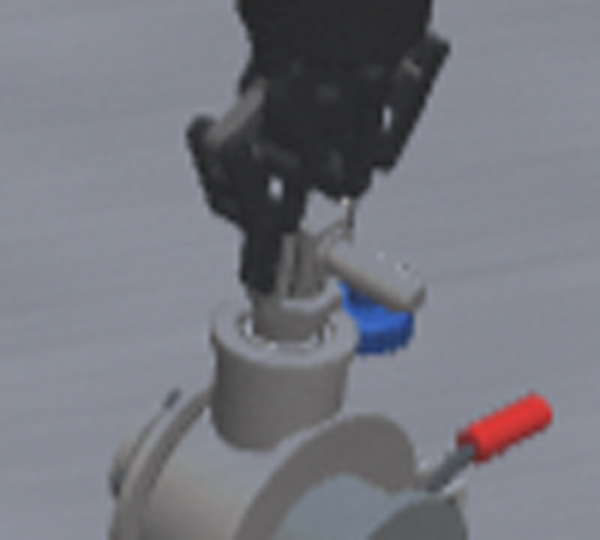

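Request:
send_rows(
  steps=[
    [[0, 0, 0.4, 0, 0], [0, 0, 0.4, 0, 0], [0, 0, 0.4, 0, 0], [0, 0, 0.4, 0, 0], [0, 0, 0.4, 0, 0], [0, 0, 0.4, 0, 0], [0, 0, 0.4, 0, 0], [0, 0, 0.4, 0, 0], [0, 0, 0.4, 0, 0], [0, 0, 0.4, 0, 0]],
  ],
)

```text
clock: 11.88
position: [577.3, 185.5, 197.6]
ee_rot: [0.976, 0.214, -0.032, -0.008]
contact_force: [-5.3, -1.9, 12.1]
gripper_width: 25.5
```

Request:
send_rows(
  steps=[
    [[0, 0, 0.4, 0, 0], [0, 0, 0.4, 0, 0], [0, 0, 0.4, 0, 0], [0, 0, 0.4, 0, 0], [0, 0, 0.4, 0, 0], [0, 0, 0.4, 0, 0], [0, 0, 0.4, 0, 0], [0, 0, 0.4, 0, 0], [0, 0, 0.4, 0, 0], [0, 0, 0.4, 0, 0]],
  ],
)

```text
clock: 12.72
position: [576.6, 185.2, 197.1]
ee_rot: [0.975, 0.22, -0.017, -0.007]
contact_force: [-5.6, -1.1, 12.2]
gripper_width: 25.5
```

```bash
python3 - <<'E'
from h import *
to([576.5,187,205],.402)
E
```

```text
t 12.7167 pos [576.6 185.2 197.1] yaw 0.444 tilt [-0.036  0.005 -0.999] F [-5.6 -1.1 12.2] M [-0.344  1.945 -0.039] w 25.5 j6 1.46
 shift tool cm [ 0.05 -0.18 -0.79] turn 3.184 0.04207588926018779
```

Request:
send_rows(
  steps=[
    [[0, 0, 0.4, 0, 0], [0, 0, 0.4, 0, 0], [0, 0, 0.4, 0, 0], [0, 0, 0.4, 0, 0], [0, 0, 0.4, 0, 0], [0, 0, 0.4, 0, 0], [0, 0, 0.4, 0, 0], [0, 0, 0.3, 0, 0], [0, 0, 0.2, 0, 0], [0, 0, 0.1, 0, 0]],
  ],
)

```text
clock: 13.55
position: [575.7, 185.1, 197.1]
ee_rot: [0.974, 0.225, -0.004, -0.005]
contact_force: [-0.9, -1.4, 0.4]
gripper_width: 25.6
```

```bash
python3 - <<'E'
from h import *
to([576.5,187,205],.402)
E
```

```text
t 13.55 pos [575.7 185.1 197.1] yaw 0.453 tilt [-0.011  0.009 -1.   ] F [-0.9 -1.4  0.4] M [-0.396  0.438 -0.007] w 25.6 j6 1.459
 shift tool cm [ 0.15 -0.15 -0.79] turn 3.193 0.05129033479722578
```

Request:
send_rows(
  steps=[
    [[0, 0, 0.15, 0.06, 0], [0, 0, 0.15, 0.1, 0], [0, 0, 0.15, 0.1, 0], [0, 0, 0.15, 0.1, 0], [0, 0, 0.15, 0.1, 0]],
  ],
)

```text
clock: 13.97
position: [575.0, 186.5, 195.7]
ee_rot: [1.0, -0.011, -0.003, -0.006]
contact_force: [-3.6, 0.3, 5.2]
gripper_width: 25.6
```

```bash
cat > st.py <<'E'
from h import *
to([576.5,187,205],.402)
E
python3 st.py
```

```text
t 13.9667 pos [575.  186.5 195.7] yaw -0.021 tilt [-0.007  0.011 -1.   ] F [-3.6  0.3  5.2] M [-0.168  1.139  0.151] w 25.6 j6 0.982
 shift tool cm [ 0.14 -0.06 -0.93] turn 2.718 -0.4232656452824677
```

Request:
send_rows(
  steps=[
    [[-0.1, 0, 0.1, 0.1, 0], [-0.1, 0, 0.12, 0.1, 0], [-0.1, 0, 0.12, 0.1, 0]],
  ],
)

```text
clock: 14.22
position: [574.3, 187.4, 195.0]
ee_rot: [0.986, -0.166, -0.001, -0.006]
contact_force: [0.1, -1.6, 3.6]
gripper_width: 25.3
```

```bash
python3 st.py
```

```text
t 14.2167 pos [574.3 187.4 195. ] yaw -0.334 tilt [ 0.     0.012 -1.   ] F [ 0.1 -1.6  3.6] M [-0.8   -0.099  0.08 ] w 25.3 j6 0.664
 shift tool cm [ 0.22 -0.04 -1.  ] turn 2.405 -0.7363244135066846
```

Request:
send_rows(
  steps=[
    [[0, 0, 0.12, 0, 0]],
  ],
)

```text
clock: 14.3
position: [574.5, 187.3, 194.9]
ee_rot: [0.986, -0.167, -0.0, -0.006]
contact_force: [-5.1, -0.8, 8.2]
gripper_width: 25.3
```

```bash
python3 st.py
```

```text
t 14.3 pos [574.5 187.3 194.9] yaw -0.336 tilt [ 0.001  0.012 -1.   ] F [-5.1 -0.8  8.2] M [-0.335  1.565 -0.068] w 25.3 j6 0.661
 shift tool cm [ 0.2  -0.05 -1.01] turn 2.403 -0.7382408299688272
```

Request:
send_rows(
  steps=[
    [[-0.1, 0.03, 0.05, 0.1, 0], [-0.1, 0.03, 0.05, 0.1, 0]],
  ],
)

```text
clock: 14.47
position: [574.3, 187.8, 195.0]
ee_rot: [0.964, -0.266, 0.001, -0.007]
contact_force: [1.5, -2.4, 0.7]
gripper_width: 25.5
```

```bash
python3 st.py
```

```text
t 14.4667 pos [574.3 187.8 195. ] yaw -0.538 tilt [ 0.006  0.013 -1.   ] F [ 1.5 -2.4  0.7] M [-0.656 -0.312  0.032] w 25.5 j6 0.457
 shift tool cm [ 0.23 -0.06 -1.  ] turn 2.201 -0.9401665338996379
```

Request:
send_rows(
  steps=[
    [[-0.08, 0.04, 0.06, 0.1, 0], [-0.08, 0.05, 0.06, 0.1, 0]],
  ],
)

```text
clock: 14.63
position: [574.5, 187.9, 194.7]
ee_rot: [0.932, -0.363, 0.003, -0.008]
contact_force: [1.5, -2.8, 2.7]
gripper_width: 25.3
```

```bash
python3 st.py
```

```text
t 14.6333 pos [574.5 187.9 194.7] yaw -0.743 tilt [ 0.011  0.014 -1.   ] F [ 1.5 -2.8  2.7] M [-0.705 -0.168  0.099] w 25.3 j6 0.25
 shift tool cm [ 0.21 -0.09 -1.02] turn 1.997 -1.1450117317412065
```

Request:
send_rows(
  steps=[
    [[-0.03, 0.08, 0.07, 0.1, 0], [-0.03, 0.08, 0.07, 0.1, 0]],
  ],
)

```text
clock: 14.8
position: [575.0, 187.5, 194.5]
ee_rot: [0.89, -0.456, 0.004, -0.01]
contact_force: [0.5, 0.0, 2.7]
gripper_width: 25.5
```

```bash
python3 st.py
```

```text
t 14.8 pos [575.  187.5 194.5] yaw -0.947 tilt [ 0.017  0.015 -1.   ] F [0.5 0.  2.7] M [-0.353 -0.027  0.148] w 25.5 j6 0.044
 shift tool cm [ 0.12 -0.12 -1.04] turn 1.792 -1.349418986509999
```

Request:
send_rows(
  steps=[
    [[-0.01, 0.08, 0.07, 0.1, 0], [-0.01, 0.08, 0.07, 0.1, 0]],
  ],
)

```text
clock: 14.97
position: [575.6, 187.3, 194.2]
ee_rot: [0.839, -0.544, 0.005, -0.013]
contact_force: [0.7, 0.4, 2.2]
gripper_width: 25.5
```

```bash
python3 st.py
```

```text
t 14.9667 pos [575.6 187.3 194.2] yaw -1.151 tilt [ 0.022  0.016 -1.   ] F [0.7 0.4 2.2] M [-0.368 -0.052  0.325] w 25.5 j6 -0.16
 shift tool cm [ 0.06 -0.1  -1.07] turn 1.589 -1.5527521089460148
```

Request:
send_rows(
  steps=[
    [[-0.01, 0.06, 0.07, 0.03, 0]],
  ],
)

```text
clock: 15.05
position: [575.7, 187.3, 194.1]
ee_rot: [0.83, -0.557, 0.005, -0.013]
contact_force: [-1.0, -0.2, 3.4]
gripper_width: 25.5
```

```bash
python3 st.py; python3 - <<'E'
from h import *
im,d=grab('scene')
a=cv2.resize(im[190:265,360:460],None,fx=6,fy=6,interpolation=cv2.INTER_CUBIC)
cv2.imwrite('pics/s6.png',a)
E
```

```text
t 15.05 pos [575.7 187.3 194.1] yaw -1.182 tilt [ 0.023  0.016 -1.   ] F [-1.  -0.2  3.4] M [-0.463  0.647  0.076] w 25.5 j6 -0.192
 shift tool cm [ 0.05 -0.09 -1.09] turn 1.558 -1.5839379919997452
```

View pics/s6.png

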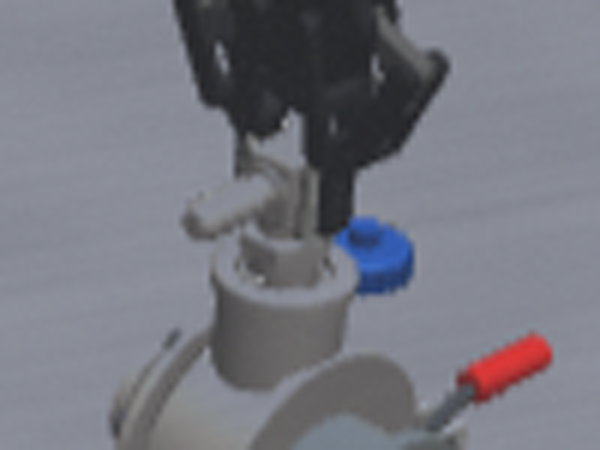

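Request:
send_rows(
  steps=[
    [[0.01, 0.08, 0.06, 0.05, 0]],
  ],
)

```text
clock: 15.18
position: [575.9, 187.3, 194.1]
ee_rot: [0.817, -0.576, 0.006, -0.014]
contact_force: [1.3, -1.1, 2.8]
gripper_width: 25.5
```

```bash
python3 st.py|head -1
```

```text
t 15.1833 pos [575.9 187.3 194.1] yaw -1.228 tilt [ 0.026  0.017 -1.   ] F [ 1.3 -1.1  2.8] M [-0.061  0.128  0.354] w 25.5 j6 -0.239
```

Request:
send_rows(
  steps=[
    [[0.01, 0.08, 0.06, 0.05, 0]],
  ],
)

```text
clock: 15.27
position: [576.1, 187.4, 194.0]
ee_rot: [0.803, -0.596, 0.006, -0.016]
contact_force: [0.5, -0.7, 2.0]
gripper_width: 25.1
```

```bash
python3 st.py|head -1
```

```text
t 15.2667 pos [576.1 187.4 194. ] yaw -1.276 tilt [ 0.028  0.018 -0.999] F [ 0.5 -0.7  2. ] M [-0.184  0.127  0.421] w 25.1 j6 -0.288
```

Request:
send_rows(
  steps=[
    [[0.02, 0.07, 0.06, 0.05, 0]],
  ],
)

```text
clock: 15.35
position: [576.2, 187.5, 193.8]
ee_rot: [0.789, -0.615, 0.006, -0.017]
contact_force: [-0.0, 0.7, 2.9]
gripper_width: 25.5
```

```bash
python3 st.py|head -1
```

```text
t 15.35 pos [576.2 187.5 193.8] yaw -1.324 tilt [ 0.03   0.018 -0.999] F [-0.   0.7  2.9] M [-0.138  0.344  0.524] w 25.5 j6 -0.336
```

Request:
send_rows(
  steps=[
    [[0.02, 0.07, 0.06, 0.05, 0]],
  ],
)

```text
clock: 15.43
position: [576.4, 187.7, 193.6]
ee_rot: [0.774, -0.633, 0.006, -0.018]
contact_force: [-0.5, -0.1, 4.0]
gripper_width: 25.3
```

```bash
python3 st.py|head -1
```

```text
t 15.4333 pos [576.4 187.7 193.6] yaw -1.371 tilt [ 0.032  0.019 -0.999] F [-0.5 -0.1  4. ] M [-0.143  0.455  0.491] w 25.3 j6 -0.384
```

Request:
send_rows(
  steps=[
    [[0.03, 0.07, -0.2, 0, 0], [0.03, 0.07, -0.3, 0, 0], [0.03, 0.07, -0.3, 0, 0], [0.03, 0.07, -0.3, 0, 0]],
  ],
)

```text
clock: 15.77
position: [576.1, 187.5, 193.8]
ee_rot: [0.776, -0.631, 0.005, -0.02]
contact_force: [7.4, 0.5, -10.1]
gripper_width: 25.6
```

```bash
python3 st.py|head -1
```

```text
t 15.7667 pos [576.1 187.5 193.8] yaw -1.365 tilt [ 0.033  0.024 -0.999] F [  7.4   0.5 -10.1] M [-0.108 -1.656 -0.131] w 25.6 j6 -0.374
```

Request:
send_rows(
  steps=[
    [[0, 0, 0, 0, 0.45], [0, 0, 0, 0, 0.45], [0, 0, 0.05, 0, 0.45], [0, 0, 0.1, 0, 0.45]],
  ],
)

```text
clock: 16.1
position: [578.1, 188.4, 192.8]
ee_rot: [0.778, -0.628, 0.006, -0.021]
contact_force: [-1.0, -0.6, 5.9]
gripper_width: 38.0
```

```bash
python3 st.py
```

```text
t 16.1 pos [578.1 188.4 192.8] yaw -1.357 tilt [ 0.036  0.025 -0.999] F [-1.  -0.6  5.9] M [-0.244  0.604  0.023] w 38.0 j6 -0.366
 shift tool cm [ 0.08  0.14 -1.23] turn 1.382 -1.7593315683960506
```

Request:
send_rows(
  steps=[
    [[0, 0, -0.3, 0, 0.5], [0.05, 0.08, 0, 0, 0.5]],
  ],
)

```text
clock: 16.27
position: [577.0, 188.0, 196.1]
ee_rot: [0.778, -0.627, 0.006, -0.021]
contact_force: [-0.0, -0.1, -0.2]
gripper_width: 42.7
```

```bash
python3 st.py; python3 - <<'E'
from h import *
im,d=grab('scene')
cv2.imwrite('pics/s7.png',cv2.resize(im[190:265,360:460],None,fx=6,fy=6,interpolation=cv2.INTER_CUBIC))
E
```

```text
t 16.2667 pos [577.  188.  196.1] yaw -1.356 tilt [ 0.036  0.026 -0.999] F [-0.  -0.1 -0.2] M [-0.025  0.054 -0.042] w 42.7 j6 -0.365
 shift tool cm [ 0.07  0.03 -0.89] turn 1.383 -1.7582511959474836
```

View pics/s7.png

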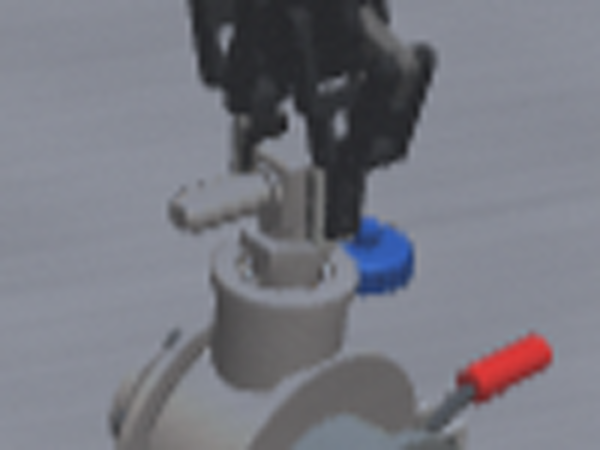

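```bash
python3 - <<'E'
from h import *
D=np.load('/tmp/scene.npz');d=D['d'];im=D['im']
P=[];
for v in range(215,232):
    for u in range(386,408):
        if d[v,u]>0:
            p=atd('scene',u,v,d[v,u]);P.append(p)
P=np.array(P);c=np.array([576.5,187])
r=np.hypot(*(P[:,:2]-c).T)
q=P[(P[:,2]>203)&(P[:,2]<235)&(r>22)&(r<70)]
a=np.arctan2(q[:,1]-187,q[:,0]-576.5)
print(len(q),np.median(a),'z',np.percentile(q[:,2],[5,50,95]),'r',r.max())
w=q[:,:2]-q[:,:2].mean(0);print(np.linalg.svd(w)[2][0])
for z in (212,217,222):
    p=atz('scene',390.3,224.5,z);print(z,p,np.arctan2(p[1]-187,p[0]-576.5),np.hypot(p[0]-576.5,p[1]-187))
E
```

```text
119 -1.1941816249861483 z [213.28260763 222.75614581 228.25282205] r 408.3005187824287
[ 0.56852165 -0.8226683 ]
212 [577.66901394 137.80501502 212.        ] -1.5470379300008332 49.20887258286049
217 [585.44368936 134.07889601 217.        ] -1.4033778230487728 53.67152714993089
222 [593.21836479 130.35277701 222.        ] -1.2838122544879118 59.06277672093308
```

Request:
send_rows(
  steps=[
    [[0.06, 0.06, 0.12, 0, 0], [0, 0.06, 0.12, 0, 0], [0, 0.06, 0.1, 0, 0], [0, 0.06, 0.1, 0, 0]],
  ],
)

```text
clock: 16.65
position: [576.7, 187.2, 194.7]
ee_rot: [0.779, -0.627, 0.008, -0.024]
contact_force: [1.6, -0.5, 4.8]
gripper_width: 25.8
```

```bash
python3 st.py
```

```text
t 16.65 pos [576.7 187.2 194.7] yaw -1.356 tilt [ 0.042  0.028 -0.999] F [ 1.6 -0.5  4.8] M [-0.004  0.241 -0.089] w 25.8 j6 -0.365
 shift tool cm [-0.   -0.03 -1.03] turn 1.384 -1.7575269362138846
```

Request:
send_rows(
  steps=[
    [[0.01, 0.06, 0.05, 0.04, 0]],
  ],
)

```text
clock: 16.73
position: [576.7, 187.2, 194.7]
ee_rot: [0.766, -0.642, 0.008, -0.025]
contact_force: [3.7, -0.0, 0.8]
gripper_width: 25.6
```

```bash
python3 st.py|head -1
```

```text
t 16.7333 pos [576.7 187.2 194.7] yaw -1.394 tilt [ 0.044  0.029 -0.999] F [ 3.7 -0.   0.8] M [ 0.033 -0.407  0.54 ] w 25.6 j6 -0.405
```

Request:
send_rows(
  steps=[
    [[0.01, 0.06, 0.05, 0.05, 0]],
  ],
)

```text
clock: 16.82
position: [576.7, 187.3, 194.7]
ee_rot: [0.75, -0.661, 0.008, -0.026]
contact_force: [2.6, 0.4, 2.1]
gripper_width: 25.3
```

```bash
python3 st.py|head -1
```

```text
t 16.8167 pos [576.7 187.3 194.7] yaw -1.444 tilt [ 0.046  0.029 -0.999] F [2.6 0.4 2.1] M [ 0.03  -0.213  0.58 ] w 25.3 j6 -0.455
```

Request:
send_rows(
  steps=[
    [[0.02, 0.06, 0.05, 0.05, 0]],
  ],
)

```text
clock: 16.9
position: [576.7, 187.3, 194.6]
ee_rot: [0.733, -0.679, 0.008, -0.027]
contact_force: [1.1, 0.7, 3.3]
gripper_width: 25.2
```

```bash
python3 st.py|head -1
```

```text
t 16.9 pos [576.7 187.3 194.6] yaw -1.493 tilt [ 0.048  0.029 -0.998] F [1.1 0.7 3.3] M [0.127 0.009 0.597] w 25.2 j6 -0.506
```

```bash
python3 -c "
from h import *
s=arm.read_state();print(s['joint_efforts'].round(3),s['wrist_torque'],s['joint_vel'].round(3))"
```

```text
[ -0.942 -35.601  16.488   3.247  -0.06   -0.18 ] [0.12725276 0.0088428  0.59730734] [ 0.005 -0.009 -0.023  0.008  0.029 -0.601]
```

Request:
send_rows(
  steps=[
    [[0.02, 0.06, 0.05, 0.0, 0]],
  ],
)

```text
clock: 16.98
position: [576.6, 187.5, 194.5]
ee_rot: [0.733, -0.679, 0.008, -0.028]
contact_force: [1.7, -0.4, 3.9]
gripper_width: 25.5
```

```bash
python3 -c "
from h import *
s=arm.read_state();print(s['joint_efforts'].round(3),s['joint_vel'].round(3))
to([576.5,187,205],.402)
im,d=grab('scene')
cv2.imwrite('pics/s8.png',cv2.resize(im[190:265,360:460],None,fx=6,fy=6,interpolation=cv2.INTER_CUBIC))
"
```

```text
[  0.242 -35.041  16.149   3.403  -0.123  -0.059] [ 0.006 -0.01  -0.019  0.007  0.03   0.039]
t 16.9833 pos [576.6 187.5 194.5] yaw -1.494 tilt [ 0.049  0.03  -0.998] F [ 1.7 -0.4  3.9] M [ 0.039 -0.146 -0.137] w 25.5 j6 -0.507
 shift tool cm [ 0.02 -0.04 -1.05] turn 1.246 -1.895885415071291
```

View pics/s8.png

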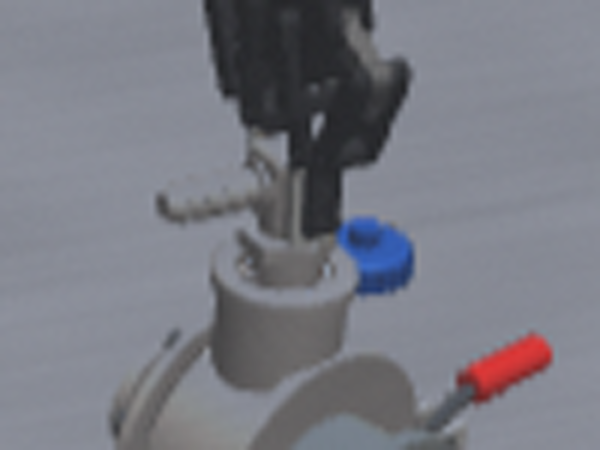

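Request:
send_rows(
  steps=[
    [[0.02, 0.06, 0.05, 0.05, 0], [0.02, 0.06, 0.05, 0.05, 0]],
  ],
)

```text
clock: 17.2
position: [576.2, 187.2, 194.4]
ee_rot: [-0.7, 0.713, -0.008, 0.029]
contact_force: [2.3, 0.2, 2.6]
gripper_width: 25.5
```

```bash
python3 -c "
from h import *
s=arm.read_state();print(s['joint_efforts'].round(3),s['joint_vel'].round(3))
to([576.5,187,205],.402)"
```

```text
[ -0.373 -35.678  16.467   2.903  -0.174  -0.267] [ 0.004 -0.009 -0.022  0.01   0.027 -0.577]
t 17.2 pos [576.2 187.2 194.4] yaw -1.589 tilt [ 0.052  0.03  -0.998] F [2.3 0.2 2.6] M [-0.143 -0.27   0.621] w 25.5 j6 -0.604
 shift tool cm [-0.01 -0.08 -1.06] turn 1.151 -1.9906050119485457
```

Request:
send_rows(
  steps=[
    [[0.02, 0.06, 0.05, 0.04, 0]],
  ],
)

```text
clock: 17.28
position: [576.1, 187.2, 194.3]
ee_rot: [-0.686, 0.727, -0.008, 0.03]
contact_force: [2.2, 0.4, 3.2]
gripper_width: 25.5
```

```bash
python3 -c "
from h import *
s=arm.read_state();print(s['joint_efforts'].round(3),s['joint_vel'].round(3))
to([576.5,187,205],.402)"
```

```text
[ -0.507 -35.176  16.154   2.917  -0.16   -0.358] [ 0.006 -0.008 -0.021  0.015  0.027 -0.459]
t 17.2833 pos [576.1 187.2 194.3] yaw -1.627 tilt [ 0.053  0.03  -0.998] F [2.2 0.4 3.2] M [-0.075 -0.211  0.67 ] w 25.5 j6 -0.643
 shift tool cm [-0.02 -0.09 -1.07] turn 1.113 -2.028897731355512
```

Request:
send_rows(
  steps=[
    [[0, 0.05, 0.05, 0, 0], [0, 0, 0, 0, 1], [0, 0, 0, 0, 1], [0, 0, 0, 0, 1], [0, 0, -0.2, 0, 1], [0, 0, -0.2, 0, 1]],
  ],
)

```text
clock: 17.78
position: [572.1, 185.9, 193.9]
ee_rot: [-0.687, 0.726, -0.005, 0.025]
contact_force: [0.5, -0.1, -0.3]
gripper_width: 83.3
```

```bash
python3 st.py|head -1
```

```text
t 17.7833 pos [572.1 185.9 193.9] yaw -1.624 tilt [ 0.044  0.027 -0.999] F [ 0.5 -0.1 -0.3] M [-0.032  0.088  0.016] w 83.3 j6 -0.639
```

Free; lifting straight up, clear of the pump, then a last look.

Request:
send_rows(
  steps=[
    [[0, 0, -1.5, 0, 1], [0, 0, -3, 0, 1], [0, 0, -3, 0, 1], [0, 0, -3, 0, 1], [0, 0, -3, 0, 1], [0, 0, -1, 0, 1], [0, 0, 0, 0, 1], [0, 0, 0, 0, 1]],
  ],
)

```text
clock: 18.45
position: [563.2, 180.6, 342.5]
ee_rot: [-0.688, 0.726, -0.003, 0.021]
contact_force: [-0.6, 0.3, -1.1]
gripper_width: 85.6
```

```bash
python3 st.py|head -1; python3 - <<'E'
from h import *
im,d=grab('scene')
cv2.imwrite('pics/s9.png',cv2.resize(im[140:290,330:500],None,fx=4,fy=4,interpolation=cv2.INTER_CUBIC))
E
```

```text
t 18.45 pos [563.2 180.6 342.5] yaw -1.624 tilt [ 0.034  0.024 -0.999] F [-0.6  0.3 -1.1] M [-0.046  0.029 -0.016] w 85.6 j6 -0.637
```

View pics/s9.png

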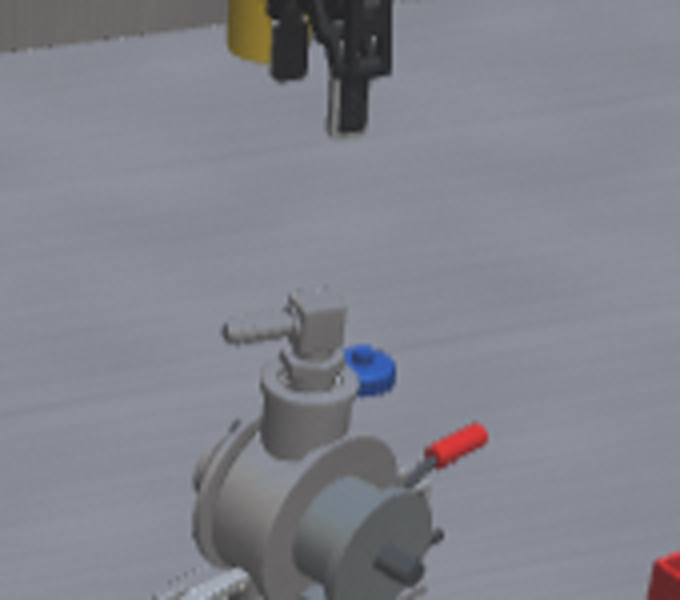

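```bash
python3 - <<'E'
from h import *
d=np.load('/tmp/scene.npz')['d']
P=np.array([atd('scene',u,v,d[v,u]) for v in range(213,218) for u in range(405,413)])
print(np.median(P,0),P[:,2].round(0).reshape(5,8))
p=atz('scene',330+228/4,140+333/4,217);print('barb yaw',np.arctan2(p[1]-187,p[0]-576.5),np.hypot(p[0]-576.5,p[1]-187))
E
```

```text
[582.16614034 182.04672853 233.58250558] [[232. 234. 235. 232. 233. 235. 236. 234.]
 [235. 233. 234. 235. 234. 236. 234. 232.]
 [231. 234. 236. 234. 233. 233. 234. 235.]
 [235. 231. 233. 232. 234. 231. 234. 232.]
 [233. 233. 234. 233. 231. 235. 230. 231.]]
barb yaw -1.5558755806463649 58.23636212163467
```

```bash
python3 -c "
from bench import job
print(job.job_done())"
```

```text
the job is handed in; nothing more can be done
None
```

The steel elbow is screwed into the pump outlet, tightened by about one flat past where the resistance rose, released, and the job is handed in at about 18.5 s. How far past the seal it went is an estimate, because one torque reading disagreed with the text.

**What I did**
- I took the grey elbow from the green board and set it into the outlet with the barb along the pump's x axis. A light press of 17 N at most, as read at the wrist, straightened it. The arm had sagged to about 0.15 rad of tilt with the elbow held.
- I turned it clockwise by about 2.08 rad in all. The resistance seemed to begin about 1.0 rad in, so the last part past the seal was about 1.08 rad.
- Partway through I let go once and gripped it again to take side load off the thread. As the fingers opened they pressed about 6 N on something, most likely the hexagon.

**Last checks**
- The final picture shows the elbow upright in the outlet with the gripper well clear of it. The barb angle in the picture is -1.56 rad, against -1.63 rad for the tool.
- I did not measure the other parts again. I had no reason to think any had moved.

**What disagreed**
- **Torque:** the wrist moment ended at about 0.6 to 0.67 Nm, well above the 0.3 Nm expected, while the last joint's effort read 0.36 Nm. The start of the resistance could lie anywhere from 1.0 to 1.25 rad into the turn, which puts the final amount past it between about 0.83 and 1.08 rad.
- **Depth:** the elbow went down about 3 to 4 mm after it began to turn, where the thread's pitch predicts 5.3 mm. I put part of this down to the end play and to give in the loaded thread, but did not confirm it.
- **Tilt:** the tool was about 0.06 rad off vertical during the last turns.

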